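# Open the half-shut line valve with the flat driver

## Task

One of the two small brass line valves on the counter has been left half shut: the slot of its screw stands askew to its hose tails. Take the flat driver out of its stand, seat the blade in that slot and, keeping it seated, turn the screw counter-clockwise (seen from above) until the slot lies in line with the hose tails, then stand the driver back in its stand. Leave the other valve, which is already open, as it is.

Things in the scene. Friction and masses are not known exactly. Their poses are not given: they have to be found in the camera images.
- driver: flat driver, 0.12 kg, upright in the stand. Origin: middle of the blade's lower edge, z up. Blade 22 mm broad along y, 3 thick along x, 20 high; at z = 55 to 60 a 44 mm round flange that rests on the stand; at z = 60 to 116 a flat grey handle, 40 broad along y, 22 thick along x (blade and handle broad the same way). Grip across the 22 mm, at about z = 92 mm.
- stand: black block, 76 x 76 mm, top at z = 75 mm, on a 96 mm square steel foot, fixed. Origin: centre of its underside. A square hole, 32 x 32 mm, chamfered 3 mm, goes down its middle; the driver hangs in it by the flange, at any yaw, with the driver's origin 20 mm above the stand's.
- screw_a (a joint): angle of the half-shut valve's slotted screw: 0 = slot square across the hose tails (shut), 1.57 = in line (open), growing counter-clockwise from above. Starts at 0.35 to 0.75; stops at -0.03 and 1.62; stays as left (friction 0.12 N m). Valve: 148 mm long over its two hose tails, 60 mm high, on a 100 x 56 mm plate, fixed. Either valve, left or right, may be the half-shut one.
- slot_a (a point): centre of the slot's floor in that screw, on its upright axis, 50 mm above the counter; turns with the screw; y along the slot, z up. Brass head 40 mm across, top 9.5 mm above this point. The slot runs right across it: 5 mm wide in its lower 5 mm, bevelled to 14 mm at the top. The seated blade touches the floor and has 5 degrees of play each way, so it must turn that much farther than the screw.
- screw_b (a joint): the same angle for the other, identical valve, 12 to 25 cm away; it starts open (1.52 to 1.6) and is to be left as it is.
There are look-alikes about, which are no part of the job. Leave any red or turquoise look-alike of the driver alone.

How it is judged (in metres and radians):
On the way, in this order (a step that is already met when the one before it is completed fails the run):
1. the driver's blade is seated in the slot of the half-shut valve's screw, which is not yet open (z of driver in the frame of slot_a below 0.004 m and horizontal distance between driver and slot_a below 0.01 m and angle between driver's own z axis and vertical below 0.26 rad and value of joint screw_a below 1 rad), for 0.1 s.
2. the slot has been turned in line with the hose tails (within 15 degrees) and the blade is still seated in it (z of driver in the frame of slot_a below 0.004 m and horizontal distance between driver and slot_a below 0.01 m and value of joint screw_a above 1.31 rad), for 0.1 s.
At the end, for the whole second after the job is handed in: The slots of both valves lie within 15 degrees of in line with their hose tails, and the driver stands at rest in its stand, blade down, resting on its flange (within 8 mm in height and 15 mm sideways), upright within 10 degrees (value of joint each of screw_a, screw_b above 1.31 rad and horizontal distance between driver and stand below 0.015 m and z of driver in the frame of stand between 0.01 and 0.028 m and angle between driver's own z axis and vertical below 0.17 rad and linear speed of driver below 0.02 m/s); the robot touches nothing.
It fails at once if the other valve's screw is turned more than 15 degrees out of line (value of joint screw_b below 1.31 rad).
It fails at once if the fingers turn or push the half-shut valve's screw themselves (contact force between the fingers and screw_a above 3 N).
It also fails if it takes over 64 s, if anything falls off the work surface, if the arm or the gripper's body presses on something with over 40 N, if the wrist force passes 120 N, or if a joint passes its speed limit or range.

## Robot

A 6-joint arm with a two-finger parallel gripper is mounted at the origin on a cart in front of the work surface, level with it; the furniture and walls round the work are solid. World frame = base frame: x ahead of the robot, y to its left, z up, the work surface at z = 0. Lengths are in mm, angles in rad, forces in N, time in s.
With the tool pointing down it reaches from about 275 to 725 mm from the base axis. Payload 5.6 kg.
Tool frame: the origin (TCP) lies on the mounting face of the last link; the fingertips stand 173 mm ahead of it and the grasp point (between the pads) lies 155 mm ahead of it; z points along the fingers, y is the line along which they close (so a half turn about z gives the same grasp; the last joint's range is limited). The gripper opens to 85 mm and grips with 20 to 120 N. Pads are 22 mm wide; open, the fingers measure 114 mm over their backs; the gripper's body (76 mm by 85 mm) begins 54 mm behind the grasp point. The pads swing forward as they close: fully open they stand 13 mm farther back than shut.
Start: joints at [1.607, 0.255, 0.108, 0, -1.424, -0.285], TCP at [135.405, 533.066, 404.683] pointing down, gripper open.
Joint ranges: [-2.95, 2.95], [-1.21, 1.97], [-1.09, 1.5], [-2.87, 1.71], [-2.94, -0.07], [-3.05, 3.05]. Speed limits (rad/s): [2.57, 2.57, 3.14, 3.14, 3.14, 3.14].

## Interface

Orientations are given as a 3x3 rotation matrix whose columns are the frame's x, y, z axes.
In Python, from cell import monitor, imaging, workorder gives the robot as it stands. The module is installed in compiled form; this text tells all that it offers.
- The arm moves only by the tool arm_command, never from a script. Its argument "motion" is a list of rows, each an object with "dp": the shift along the tool's x, y, z in m, a list of three; "roll": the turn about the tool's z in degrees. In form: [{"dp": [x, y, z], "roll": roll}, ...]. A call has 1 to 10 rows; each row shifts and turns the commanded pose from where the row before left it, along the tool's axes as they then stand; what a row does not reach is not made up. A row lasts 1/12 s, in which the tool goes at most 41.7 mm and 7.16 degrees, less where a joint would pass 70% of its speed; a pose out of reach is approached as far as the arm can. A call is refused whole if a number of a shift passes 0.0417 or a number of a turn 7.16, either way. A call with a gripper value outside its range is refused whole. "hand" is the finger opening in m, from 0 to 0.0854, set as the call begins (left out, the last holds). The fingers move at their own pace and stop on an object; "grip_force" is the grip in N (left out, the last holds). Time passes only in rows, so rows that do not move let the fingers close. It gives the time, the measured TCP pose, the force, the opening and the grip force at its end, in the units of the state.
- monitor.get_obs(): the state, without advancing time (a new reading comes with each control period).
- imaging.camera(name): name is "side" or "top"; returns (picture, depth): 384x512x3 uint8, blue, green, red; 384x512 float32, mm along the optical axis (not along the pixel's ray), 0 where there is no reading.
- imaging.camera_info(name): a dict with "intrinsics" (3x3 intrinsics, pixels), "world_from_camera" (4x4, takes a point from camera to world coordinates). Camera axes: x right, y down, z forward; pixel columns grow to the right and rows downward; lengths in mm; the calibration is good to about 2 mm. A picture is of the moment at which its call begins. camera_info takes no time and is no camera call.
- workorder.close_job(): hands the job in; it is judged then, once.
The state is a dict: "time": time; "joint_positions": joint angles; "joint_vel": joint speeds; "joint_efforts": joint torques, N m; "tool_pos": TCP position; "orientation": TCP orientation; "ft_force": force on the tool from outside, world axes, zero at the start; "wrist_torque": the same for the moment, N m; "gripper_width": finger opening in mm; "grasp_force": force on a finger pad.
Only numpy, scipy, OpenCV 4.12 (cv2) and the standard library are available. Lean on these libraries where they do the work, as an engineer would, in place of code of your own. Each camera call takes 0.05 s, during which the arm holds its last target. There are 200 camera calls.

## Working session

There is one attempt and no reset: what is moved stays moved. The work goes in short steps, Python scripts to look and compute and a tool call to move; the robot and the scene stay as the last step left them, time stands still between calls to the robot, and variables do not carry over. Pictures are saved under pics/ and viewed, at most 10 in all, crops included, and the job is handed in when it is done.

Besides the shell and the picture viewer there is one more tool, called by a JSON object that holds its "fn" and its "kwargs", one argument or row to a line. arm_command: Moves the arm, as the interface text tells. Its arguments: {"type":"object","properties":{"motion":{"type":"array","items":{"type":"object","properties":{"dp":{"type":"array","items":{"type":"number"}},"roll":{"type":"number"}}}},"hand":{"type":"number"},"grip_force":{"type":"number"}},"required":["motion"]}

```bash
mkdir -p pics; python3 - <<'E'
from cell import monitor, imaging
import cv2,numpy as np
for n in("top","side"):
    p,d=imaging.camera(n); cv2.imwrite(f"pics/{n}0.png",p); np.savez(f"{n}0.npz",p=p,d=d)
    i=imaging.camera_info(n); print(n,np.round(i["intrinsics"],1).tolist(),np.round(i["world_from_camera"],3).tolist())
o=monitor.get_obs(); print({k:np.round(v,3).tolist() for k,v in o.items()})
E
```

```text
top [[365.6, 0.0, 248.0], [0.0, 365.6, 191.0], [0.0, 0.0, 1.0]] [[-0.028, -0.996, 0.084, 434.685], [-0.999, 0.03, 0.016, 26.882], [-0.019, -0.083, -0.996, 963.265], [0.0, 0.0, 0.0, 1.0]]
side [[444.5, 0.0, 250.7], [0.0, 444.5, 190.3], [0.0, 0.0, 1.0]] [[-0.971, -0.115, 0.209, 275.557], [-0.238, 0.416, -0.878, 928.471], [0.014, -0.902, -0.431, 513.953], [0.0, 0.0, 0.0, 1.0]]
{'time': 0.1, 'joint_positions': [1.607, 0.256, 0.107, -0.0, -1.424, -0.285], 'joint_vel': [0.001, -0.002, 0.001, 0.002, 0.001, 0.002], 'joint_efforts': [-0.002, -38.76, 23.847, 5.378, -0.004, 0.0], 'tool_pos': [135.341, 532.947, 403.881], 'orientation': [[0.969, -0.246, -0.0], [-0.246, -0.969, -0.002], [0.0, 0.002, -1.0]], 'ft_force': [0.441, -0.657, -0.167], 'wrist_torque': [0.062, -0.033, 0.012], 'grasp_force': 0.0, 'gripper_width': 85.232}
```

View pics/top0.png

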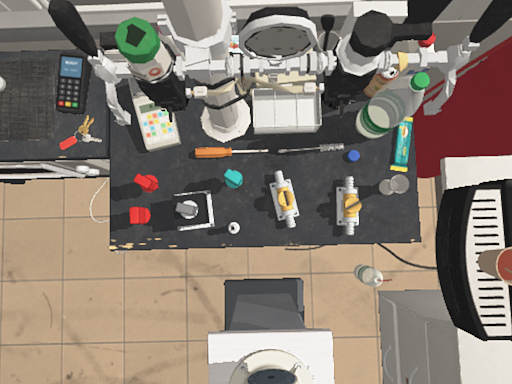

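View pics/side0.png

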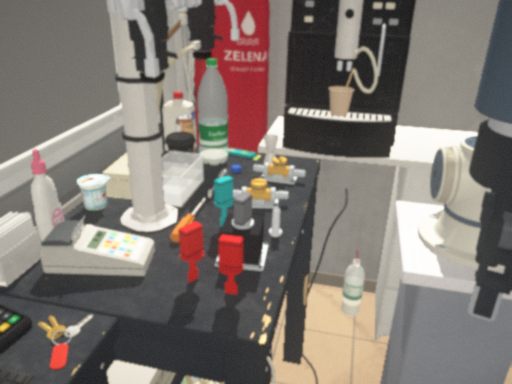

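The top view shows the stand with the grey driver near (190,209), and the valves near (285,199) and (348,205). The red look-alikes are at (145,183) and (140,215), and the turquoise one is at (233,178). I'll enlarge this area.

```bash
cat > h.py <<'E'
from cell import monitor, imaging
import cv2,numpy as np
def ray(n,u,v,z):
    i=imaging.camera_info(n);K=np.array(i["intrinsics"]);T=np.array(i["world_from_camera"])
    d=T[:3,:3]@np.linalg.solve(K,[u,v,1.]);o=T[:3,3]
    return (o+d*(z-o[2])/d[2])
def cloud(n,d):
    i=imaging.camera_info(n);K=np.array(i["intrinsics"]);T=np.array(i["world_from_camera"])
    v,u=np.mgrid[:384,:512];r=np.stack([(u-K[0,2])/K[0,0],(v-K[1,2])/K[1,1],np.ones(u.shape)],-1)*d[...,None]
    return r@T[:3,:3].T+T[:3,3]
E
python3 - <<'E'
from h import *
p=np.load("top0.npz")["p"];d=np.load("top0.npz")["d"]
a=cv2.resize(p[165:240,165:265],None,fx=6,fy=6,interpolation=cv2.INTER_CUBIC)
b=cv2.resize(p[165:240,262:382],None,fx=6,fy=6,interpolation=cv2.INTER_CUBIC)
b=b[:, :720]
cv2.imwrite("pics/a.png",a);cv2.imwrite("pics/b.png",b)
P=cloud("top",d);hsv=cv2.cvtColor(p,cv2.COLOR_BGR2HSV)
m=((hsv[...,0]>12)&(hsv[...,0]<32)&(hsv[...,1]>110)&(hsv[...,2]>90)).astype(np.uint8);m[:170]=0;m[240:]=0;m[:,:260]=0;m[:,390:]=0
n,l,s,c=cv2.connectedComponentsWithStats(m)
for k in range(1,n):
    if s[k,4]>30: q=P[l==k];print(s[k],c[k].round(1),np.median(q,0).round(1),ray("top",*c[k],58).round(1))
for zl,zh in((120,145),(70,85)):
    m=(P[...,2]>zl)&(P[...,2]<zh);m[:,:165]=0;m[:,222:]=0;m[:185]=0;m[235:]=0
    q=P[m];print(zl,m.sum(),q.mean(0).round(1),q.min(0).round(1),q.max(0).round(1),cv2.minAreaRect(q[:,:2].astype(np.float32)))
E
```

```text
[277 187  16  24 261] [284.8 198.4] [490.1 -48.4  56.1] [489.7 -48.9  58. ]
[344 194  18  23 296] [350.8 205. ] [ 468.2 -211.6   56.5] [ 468.8 -210.6   58. ]
120 173 [470.3 184.8 134.3] [456.  164.5 120. ] [484.1 205.3 139.4] ((470.4394226074219, 185.56951904296875), (40.08464050292969, 22.028451919555664), 75.54276275634766)
70 775 [470.2 183.6  74.9] [431.3 145.1  70.5] [510.9 225.5  82.5] ((470.69329833984375, 185.79995727539062), (76.17462921142578, 76.27776336669922), 5.059995651245117)
```

View pics/a.png

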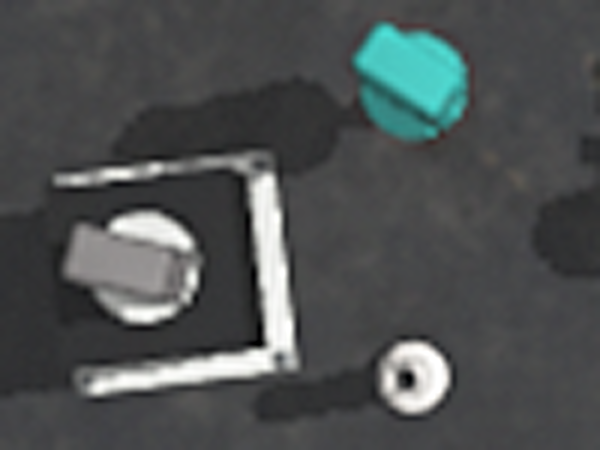

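View pics/b.png

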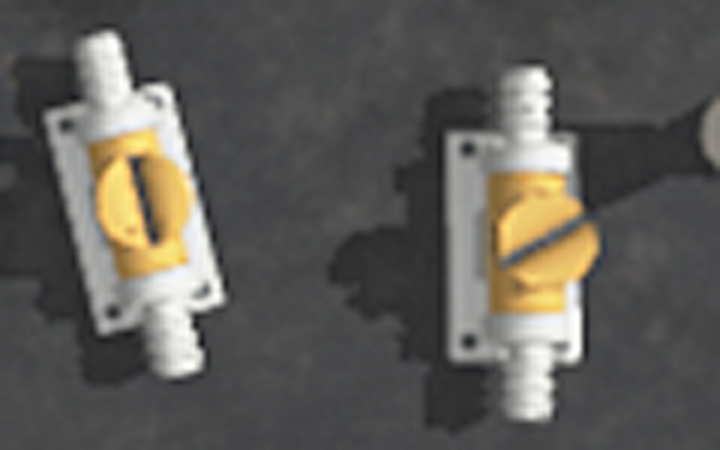

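The half-shut valve is the right one, near (353,205); its slot runs askew from (346,208) to (360,201). The left valve is in line. The driver's handle is centred near (470,185), broad at about 75° yaw. I'll refine the screw position and compute the first move.

```bash
cat >> h.py <<'E'
def plan(x,y,z,yaw):
    o=monitor.get_obs();R=np.array(o["orientation"]);t=np.array(o["tool_pos"])
    cur=np.degrees(np.arctan2(R[1,0],R[0,0]));d=R.T@(np.array([x,y,z])-t)
    print("tcp",t.round(1),"yaw",cur.round(1),"dp(tool,mm)",d.round(1),"roll",round(-((yaw-cur+180)%360-180),1),"F",np.round(o["ft_force"],1),"w",round(o["gripper_width"],1),"t",o["time"])
E
python3 - <<'E'
from h import *
z=np.load("top0.npz");p=z["p"];P=cloud("top",z["d"]);g=cv2.cvtColor(p,cv2.COLOR_BGR2GRAY)
hsv=cv2.cvtColor(p,cv2.COLOR_BGR2HSV)
m=(P[...,2]>57)&(P[...,2]<66);m[:185]=0;m[225:]=0;m[:,335:]&=True;m[:,:338]=0;m[:,372:]=0
q=P[m];print(m.sum(),cv2.minEnclosingCircle(q[:,:2].astype(np.float32)),q.mean(0))
# dark slot pixels within 18mm of head centre, at z 57
c=ray("top",353.3,204.6,59.5);print("circle centre",c.round(1))
pts=[]
for v in range(190,222):
  for u in range(340,368):
    w=ray("top",u,v,56)
    if np.hypot(*(w-c)[:2])<17 and (g[v,u]<105): pts.append(w[:2])
pts=np.float32(pts);l=cv2.fitLine(pts,cv2.DIST_HUBER,0,.01,.01).ravel();print(len(pts),l,np.degrees(np.arctan2(l[1],l[0])))
for a in((262+525/6,165+70/6),(262+530/6,165+420/6)): print("tail",ray("top",*a,30).round(1))
R=monitor.get_obs()["orientation"]
plan(470.4,185.7,340,-104.5)
E
```

```text
143 ((470.5531921386719, -215.90829467773438), 20.196996688842773) [ 470.2014082  -215.25997245   59.42700341]
circle centre [ 469.5 -216.5   59.5]
18 [ 4.5782813e-01 -8.8904071e-01  4.6867828e+02 -2.1505150e+02] -62.75295
tail [ 542.3 -218.5   30. ]
tail [ 394.2 -213.    30. ]
tcp [135.3 532.9 403.9] yaw -14.3 dp(tool,mm) [410.3 253.9  64.4] roll 90.2 F [ 0.4 -0.7 -0.2] w 85.2 t 0.1
```

{"fn": "arm_command", "kwargs": {
  "motion": [
    {"dp": [0.02,0.012,0]},
    {"dp": [0.03,0.0186,0]},
    {"dp": [0.03,0.0186,0]},
    {"dp": [0.03,0.0186,0]},
    {"dp": [0.03,0.0186,0]},
    {"dp": [0.03,0.0186,0]},
    {"dp": [0.03,0.0186,0]},
    {"dp": [0.03,0.0186,0]},
    {"dp": [0.03,0.0186,0]},
    {"dp": [0.03,0.0186,0]}
  ]
}}

```text
validation failed for argument at $.mo...
```

{"fn": "arm_command", "kwargs": {
  "motion": [
    {"dp": [0.03,0.0186,0]},
    {"dp": [0.03,0.0186,0]},
    {"dp": [0.03,0.0186,0]},
    {"dp": [0.03,0.0186,0]},
    {"roll": 6},
    {"roll": 7},
    {"roll": 7},
    {"roll": 7},
    {"roll": 7},
    {"roll": 7}
  ]
}}

```text
validation failed for argument at $.mo...
```

{"fn": "arm_command", "kwargs": {
  "motion": [
    {"roll": 7},
    {"roll": 7},
    {"roll": 7},
    {"roll": 7},
    {"roll": 7},
    {"roll": 7},
    {"roll": 7},
    {"dp": [0,0,0]},
    {"dp": [0,0,0]},
    {"dp": [0,0,0]}
  ]
}}

```text
validation failed for argument at $.mo...
```

```bash
python3 -c "
from h import *
plan(470.4,185.7,267,-104.5)"
```

```text
tcp [135.3 532.9 403.9] yaw -14.3 dp(tool,mm) [410.3 253.8 137.4] roll 90.2 F [ 0.4 -0.7 -0.2] w 85.2 t 0.1
```

Each row needs both fields.

{"fn": "arm_command", "kwargs": {
  "motion": [
    {"dp": [0.02,0.012,0],"roll": 0},
    {"dp": [0.03,0.0186,0],"roll": 0},
    {"dp": [0.03,0.0186,0],"roll": 0},
    {"dp": [0.03,0.0186,0],"roll": 0},
    {"dp": [0.03,0.0186,0],"roll": 0},
    {"dp": [0.03,0.0186,0],"roll": 0},
    {"dp": [0.03,0.0186,0],"roll": 0},
    {"dp": [0.03,0.0186,0],"roll": 0},
    {"dp": [0.03,0.0186,0],"roll": 0},
    {"dp": [0.03,0.0186,0],"roll": 0}
  ]
}}

```text
time: 0.93
tool_pos: [373.0, 286.2, 404.5]
orientation: [[0.969, -0.246, -0.0], [-0.246, -0.969, -0.0], [-0.0, 0.0, -1.0]]
ft_force: [0.3, 1.1, 0.0]
gripper_width: 85.5
grasp_force: 0.0
```

{"fn": "arm_command", "kwargs": {
  "motion": [
    {"dp": [0.03,0.0186,0],"roll": 0},
    {"dp": [0.03,0.0186,0],"roll": 0},
    {"dp": [0.03,0.0186,0],"roll": 0},
    {"dp": [0.03,0.0186,0],"roll": 0},
    {"dp": [0,0,0],"roll": 6},
    {"dp": [0,0,0],"roll": 7},
    {"dp": [0,0,0],"roll": 7},
    {"dp": [0,0,0],"roll": 7},
    {"dp": [0,0,0],"roll": 7},
    {"dp": [0,0,0],"roll": 7}
  ]
}}

```text
time: 1.77
tool_pos: [470.2, 186.0, 404.2]
orientation: [[0.565, -0.825, -0.001], [-0.825, -0.565, -0.0], [-0.0, 0.001, -1.0]]
ft_force: [0.1, -0.1, -1.1]
gripper_width: 85.4
grasp_force: 0.0
```

{"fn": "arm_command", "kwargs": {
  "motion": [
    {"dp": [0,0,0],"roll": 7},
    {"dp": [0,0,0],"roll": 7},
    {"dp": [0,0,0],"roll": 7},
    {"dp": [0,0,0],"roll": 7},
    {"dp": [0,0,0],"roll": 7},
    {"dp": [0,0,0],"roll": 7},
    {"dp": [0,0,0],"roll": 7},
    {"dp": [0,0,0],"roll": 0},
    {"dp": [0,0,0],"roll": 0},
    {"dp": [0,0,0],"roll": 0}
  ]
}}

```text
time: 2.6
tool_pos: [470.2, 186.1, 404.5]
orientation: [[-0.243, -0.97, -0.0], [-0.97, 0.243, -0.0], [0.0, 0.0, -1.0]]
ft_force: [0.3, 0.8, 0.8]
gripper_width: 85.1
grasp_force: 0.0
```

```bash
python3 -c "
from h import *
plan(470.4,185.7,267,-104.5)"
```

```text
tcp [470.2 186.1 404.5] yaw -104.0 dp(tool,mm) [  0.3  -0.3 137.5] roll 0.5 F [0.3 0.8 0.8] w 85.1 t 2.6
```

{"fn": "arm_command", "kwargs": {
  "motion": [
    {"dp": [0,0,0.02],"roll": 0.5},
    {"dp": [0,0,0.02],"roll": 0},
    {"dp": [0,0,0.02],"roll": 0},
    {"dp": [0,0,0.02],"roll": 0},
    {"dp": [0,0,0.02],"roll": 0},
    {"dp": [0,0,0.015],"roll": 0},
    {"dp": [0,0,0.0125],"roll": 0},
    {"dp": [0,0,0.01],"roll": 0},
    {"dp": [0,0,0],"roll": 0},
    {"dp": [0,0,0],"roll": 0}
  ]
}}

```text
time: 3.43
tool_pos: [470.4, 186.1, 267.2]
orientation: [[-0.253, -0.967, -0.0], [-0.967, 0.253, -0.001], [0.001, 0.0, -1.0]]
ft_force: [-0.2, 0.4, -0.1]
gripper_width: 85.5
grasp_force: 0.0
```

{"fn": "arm_command", "kwargs": {
  "motion": [
    {"dp": [0,0,0],"roll": 0},
    {"dp": [0,0,0],"roll": 0},
    {"dp": [0,0,0],"roll": 0},
    {"dp": [0,0,0],"roll": 0},
    {"dp": [0,0,0],"roll": 0},
    {"dp": [0,0,0],"roll": 0},
    {"dp": [0,0,0],"roll": 0},
    {"dp": [0,0,0],"roll": 0},
    {"dp": [0,0,0],"roll": 0},
    {"dp": [0,0,0],"roll": 0}
  ],
  "hand": 0,
  "grip_force": 80
}}

```text
time: 4.27
tool_pos: [470.4, 186.2, 267.6]
orientation: [[-0.255, -0.967, 0.001], [-0.967, 0.255, 0.0], [-0.001, -0.001, -1.0]]
ft_force: [-0.6, 0.3, 4.9]
gripper_width: 20.6
grasp_force: 78.4
```

{"fn": "arm_command", "kwargs": {
  "motion": [
    {"dp": [0,0,-0.008],"roll": 0},
    {"dp": [0,0,-0.012],"roll": 0},
    {"dp": [0,0,-0.015],"roll": 0},
    {"dp": [0,0,-0.02],"roll": 0},
    {"dp": [0,0,-0.02],"roll": 0},
    {"dp": [0,0,-0.02],"roll": 0},
    {"dp": [0,0,-0.015],"roll": 0},
    {"dp": [0,0,-0.01],"roll": 0},
    {"dp": [0,0,0],"roll": 0},
    {"dp": [0,0,0],"roll": 0}
  ]
}}

```text
time: 5.1
tool_pos: [470.1, 186.1, 386.6]
orientation: [[-0.255, -0.967, -0.001], [-0.967, 0.255, 0.0], [0.0, 0.001, -1.0]]
ft_force: [0.1, 0.5, -2.1]
gripper_width: 21.2
grasp_force: 78.3
```

```bash
python3 -c "
from h import *
plan(470,-215.7,387,-63.5)
p,d=imaging.camera('side'); cv2.imwrite('pics/s1.png',cv2.resize(p[100:300,150:350],None,fx=3,fy=3))"
```

```text
tcp [470.1 186.1 386.6] yaw -104.8 dp(tool,mm) [ 388.6 -102.3   -0.4] roll -41.3 F [ 0.1  0.5 -2.1] w 21.2 t 5.1
```

View pics/s1.png

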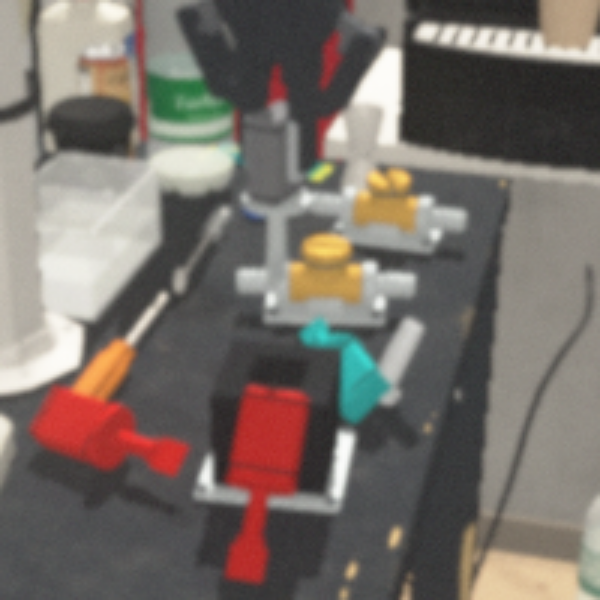

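The driver is held upright at crop (270,160), clear of the stand. Next I go over the right valve.

{"fn": "arm_command", "kwargs": {
  "motion": [
    {"dp": [0.0136,-0.0043,0],"roll": 0},
    {"dp": [0.025,-0.0066,0],"roll": 0},
    {"dp": [0.025,-0.0066,0],"roll": 0},
    {"dp": [0.025,-0.0066,0],"roll": 0},
    {"dp": [0.025,-0.0066,0],"roll": 0},
    {"dp": [0.025,-0.0066,0],"roll": 0},
    {"dp": [0.025,-0.0066,0],"roll": 0},
    {"dp": [0.025,-0.0066,0],"roll": 0},
    {"dp": [0.025,-0.0066,0],"roll": 0},
    {"dp": [0.025,-0.0066,0],"roll": 0}
  ]
}}

```text
time: 5.98
tool_pos: [470.4, -62.6, 386.0]
orientation: [[-0.255, -0.967, -0.002], [-0.967, 0.255, -0.0], [0.001, 0.002, -1.0]]
ft_force: [1.3, -0.0, -1.3]
gripper_width: 21.5
grasp_force: 78.3
```

{"fn": "arm_command", "kwargs": {
  "motion": [
    {"dp": [0.025,-0.0066,0],"roll": 0},
    {"dp": [0.025,-0.0066,0],"roll": 0},
    {"dp": [0.025,-0.0066,0],"roll": 0},
    {"dp": [0.025,-0.0066,0],"roll": 0},
    {"dp": [0.025,-0.0066,0],"roll": 0},
    {"dp": [0.025,-0.0066,0],"roll": 0},
    {"dp": [0,0,0],"roll": -6.3},
    {"dp": [0,0,0],"roll": -7},
    {"dp": [0,0,0],"roll": -7},
    {"dp": [0,0,0],"roll": -7}
  ]
}}

```text
time: 6.82
tool_pos: [470.5, -216.6, 385.7]
orientation: [[0.222, -0.975, -0.003], [-0.975, -0.222, 0.001], [-0.001, 0.003, -1.0]]
ft_force: [1.6, 0.3, -1.4]
gripper_width: 21.2
grasp_force: 78.1
```

{"fn": "arm_command", "kwargs": {
  "motion": [
    {"dp": [0,0,0.01],"roll": -7},
    {"dp": [0,0,0.02],"roll": -7},
    {"dp": [0,0,0.015],"roll": 0},
    {"dp": [0,0,0.01],"roll": 0},
    {"dp": [0,0,0],"roll": 0},
    {"dp": [0,0,0],"roll": 0}
  ]
}}

```text
time: 7.32
tool_pos: [470.9, -216.3, 331.7]
orientation: [[0.446, -0.895, -0.002], [-0.895, -0.446, -0.0], [-0.001, 0.002, -1.0]]
ft_force: [-0.3, -0.0, -0.0]
gripper_width: 21.1
grasp_force: 78.3
```

```bash
python3 -c "
from h import *
plan(470,-215.7,297,-63.5)
p,d=imaging.camera('side'); cv2.imwrite('pics/s2.png',cv2.resize(p[110:200,200:330],None,fx=6,fy=6,interpolation=cv2.INTER_CUBIC))
np.savez('side2.npz',p=p,d=d)"
```

```text
tcp [ 470.9 -216.3  331.7] yaw -63.5 dp(tool,mm) [-0.9  0.5 34.7] roll 0.0 F [-0.3 -0.  -0. ] w 21.1 t 7.3167
```

View pics/s2.png

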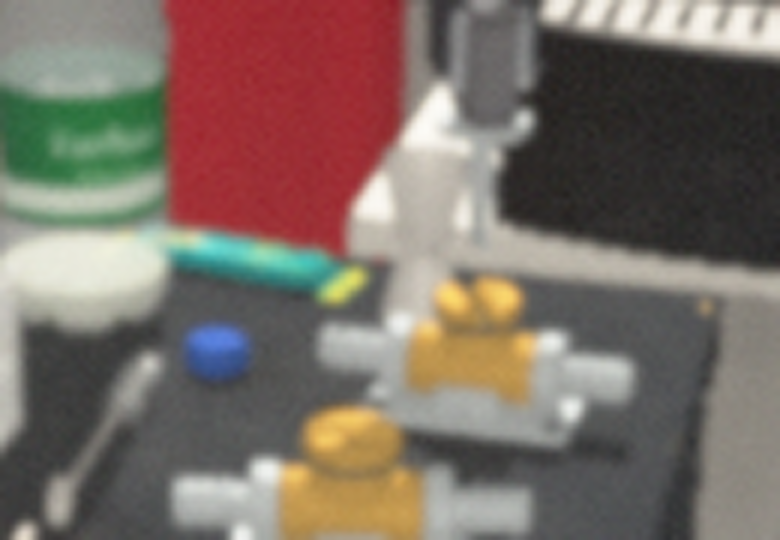

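The blade tip is at crop (483,240), right above the notch at (478,290). I'll descend.

{"fn": "arm_command", "kwargs": {
  "motion": [
    {"dp": [-0.0009,0.0005,0.005],"roll": 0},
    {"dp": [0,0,0.006],"roll": 0},
    {"dp": [0,0,0.006],"roll": 0},
    {"dp": [0,0,0.005],"roll": 0},
    {"dp": [0,0,0.004],"roll": 0},
    {"dp": [0,0,0.003],"roll": 0},
    {"dp": [0,0,0.002],"roll": 0},
    {"dp": [0,0,0.0015],"roll": 0},
    {"dp": [0,0,0.001],"roll": 0},
    {"dp": [0,0,0],"roll": 0}
  ]
}}

```text
time: 8.2
tool_pos: [470.4, -215.4, 298.6]
orientation: [[0.447, -0.895, -0.0], [-0.895, -0.447, 0.0], [-0.0, 0.0, -1.0]]
ft_force: [-0.5, 0.6, -1.8]
gripper_width: 21.1
grasp_force: 78.3
```

{"fn": "arm_command", "kwargs": {
  "motion": [
    {"dp": [0,0,0.0007],"roll": 0},
    {"dp": [0,0,0.0007],"roll": 0},
    {"dp": [0,0,0.0006],"roll": 0},
    {"dp": [0,0,0],"roll": 0},
    {"dp": [0,0,0],"roll": 0}
  ]
}}

```text
time: 8.62
tool_pos: [470.4, -215.5, 297.6]
orientation: [[0.447, -0.894, 0.001], [-0.894, -0.447, -0.001], [0.001, -0.0, -1.0]]
ft_force: [-2.0, 0.2, 5.4]
gripper_width: 21.3
grasp_force: 79.1
```

{"fn": "arm_command", "kwargs": {
  "motion": [
    {"dp": [0,0,0.0003],"roll": 0},
    {"dp": [0,0,0],"roll": 0},
    {"dp": [0,0,0],"roll": -3},
    {"dp": [0,0,0],"roll": -4},
    {"dp": [0,0,0],"roll": -4},
    {"dp": [0,0,0],"roll": -4},
    {"dp": [0,0,0],"roll": -4},
    {"dp": [0,0,0],"roll": -4},
    {"dp": [0,0,0],"roll": -4},
    {"dp": [0,0,0],"roll": -4}
  ]
}}

```text
time: 9.45
tool_pos: [470.6, -215.5, 297.5]
orientation: [[0.846, -0.534, 0.002], [-0.534, -0.846, -0.001], [0.002, -0.0, -1.0]]
ft_force: [-1.3, 1.5, 7.7]
gripper_width: 21.0
grasp_force: 79.4
```

{"fn": "arm_command", "kwargs": {
  "motion": [
    {"dp": [0,0,0],"roll": -4},
    {"dp": [0,0,0],"roll": -4},
    {"dp": [0,0,0],"roll": -4},
    {"dp": [0,0,0],"roll": -4},
    {"dp": [0,0,0],"roll": -4},
    {"dp": [0,0,0],"roll": -4},
    {"dp": [0,0,0],"roll": -4},
    {"dp": [0,0,0],"roll": -4},
    {"dp": [0,0,0],"roll": 0},
    {"dp": [0,0,0],"roll": 0}
  ]
}}

```text
time: 10.28
tool_pos: [470.7, -214.8, 297.5]
orientation: [[1.0, -0.008, 0.003], [-0.008, -1.0, 0.001], [0.003, -0.001, -1.0]]
ft_force: [-1.5, 5.1, 8.0]
gripper_width: 21.3
grasp_force: 79.5
```

```bash
python3 -c "
from h import *
plan(470,-215.7,297,2)
print(monitor.get_obs()['wrist_torque'])
p,d=imaging.camera('side'); cv2.imwrite('pics/s3.png',cv2.resize(p[110:200,220:320],None,fx=6,fy=6,interpolation=cv2.INTER_CUBIC))"
```

```text
tcp [ 470.7 -214.8  297.5] yaw -0.4 dp(tool,mm) [-0.7  0.9  0.5] roll -2.4 F [-1.5  5.1  8. ] w 21.3 t 10.2833
[ 2.10779209  0.7565992  -0.06725658]
```

View pics/s3.png

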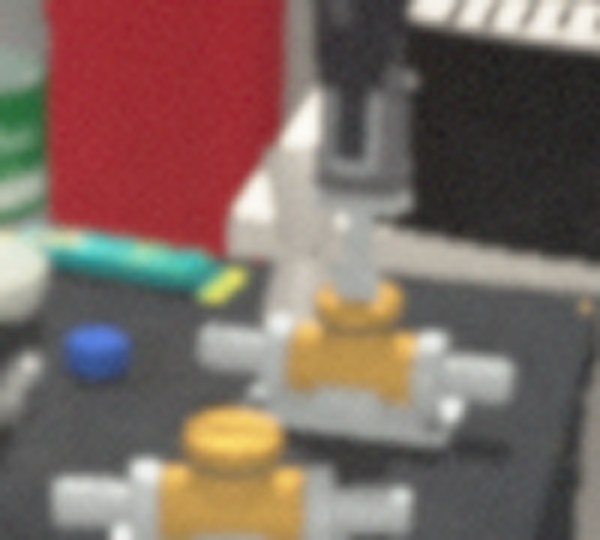

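The blade is seated at crop (355,285), with the slot about 3° short of in line. I'll turn 4° more, relieve the turn, then lift.

{"fn": "arm_command", "kwargs": {
  "motion": [
    {"dp": [0,0,0],"roll": -2},
    {"dp": [0,0,0],"roll": -2},
    {"dp": [0,0,0],"roll": 0},
    {"dp": [0,0,0],"roll": 0},
    {"dp": [0,0,0],"roll": 0},
    {"dp": [0,0,0],"roll": 2},
    {"dp": [0,0,0],"roll": 2.5},
    {"dp": [0,0,0],"roll": 0},
    {"dp": [0,0,-0.003],"roll": 0},
    {"dp": [0,0,-0.005],"roll": 0}
  ]
}}

```text
time: 11.17
tool_pos: [470.2, -215.1, 303.8]
orientation: [[1.0, -0.017, -0.001], [-0.017, -1.0, 0.001], [-0.001, -0.001, -1.0]]
ft_force: [0.6, -0.3, -1.5]
gripper_width: 21.5
grasp_force: 78.3
```

{"fn": "arm_command", "kwargs": {
  "motion": [
    {"dp": [0,0,-0.008],"roll": 0},
    {"dp": [0,0,-0.012],"roll": 0},
    {"dp": [0,0,-0.015],"roll": 0},
    {"dp": [0,0,-0.02],"roll": 0},
    {"dp": [0,0,-0.015],"roll": 0},
    {"dp": [0,0,-0.012],"roll": 0},
    {"dp": [0,0,0],"roll": 0},
    {"dp": [0,0,0],"roll": 0}
  ]
}}

```text
time: 11.83
tool_pos: [470.4, -215.5, 386.8]
orientation: [[1.0, -0.017, 0.001], [-0.017, -1.0, -0.0], [0.001, 0.0, -1.0]]
ft_force: [-0.6, -0.5, -2.3]
gripper_width: 20.8
grasp_force: 78.4
```

```bash
python3 -c "
from h import *
plan(470.4,186,387,-104.8)
p,d=imaging.camera('side'); cv2.imwrite('pics/s4.png',cv2.resize(p[90:200,220:320],None,fx=5,fy=5,interpolation=cv2.INTER_CUBIC))"
```

```text
tcp [ 470.4 -215.5  386.8] yaw -1.0 dp(tool,mm) [-6.700e+00 -4.014e+02 -2.000e-01] roll 103.8 F [-0.6 -0.5 -2.3] w 20.8 t 11.8333
```

View pics/s4.png

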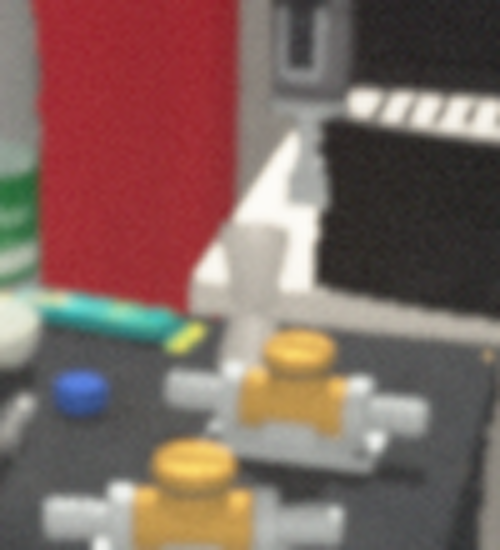

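The slot at crop (300,345) now lies in line with its tails, and the driver is clear. I'll carry it back to the stand.

{"fn": "arm_command", "kwargs": {
  "motion": [
    {"dp": [-0.0067,-0.0134,0],"roll": 0},
    {"dp": [0,-0.025,0],"roll": 0},
    {"dp": [0,-0.03,0],"roll": 0},
    {"dp": [0,-0.03,0],"roll": 0},
    {"dp": [0,-0.03,0],"roll": 0},
    {"dp": [0,-0.03,0],"roll": 0},
    {"dp": [0,-0.03,0],"roll": 0},
    {"dp": [0,-0.03,0],"roll": 0},
    {"dp": [0,-0.03,0],"roll": 0},
    {"dp": [0,-0.03,0],"roll": 0}
  ]
}}

```text
time: 12.72
tool_pos: [467.8, 64.5, 385.3]
orientation: [[1.0, -0.017, -0.002], [-0.017, -1.0, -0.001], [-0.002, 0.001, -1.0]]
ft_force: [1.3, -0.7, -1.4]
gripper_width: 21.3
grasp_force: 78.5
```

{"fn": "arm_command", "kwargs": {
  "motion": [
    {"dp": [0,-0.03,0],"roll": 0},
    {"dp": [0,-0.03,0],"roll": 0},
    {"dp": [0,-0.03,0],"roll": 0},
    {"dp": [0,-0.021,0],"roll": 0},
    {"dp": [0,-0.012,0],"roll": 0},
    {"dp": [0,0,0],"roll": 5.8},
    {"dp": [0,0,0],"roll": 7},
    {"dp": [0,0,0],"roll": 7},
    {"dp": [0,0,0],"roll": 7},
    {"dp": [0,0,0],"roll": 7}
  ]
}}

```text
time: 13.55
tool_pos: [470.2, 185.6, 385.4]
orientation: [[0.818, -0.575, -0.002], [-0.575, -0.818, -0.001], [-0.001, 0.002, -1.0]]
ft_force: [0.6, -0.3, -0.5]
gripper_width: 21.2
grasp_force: 78.5
```

{"fn": "arm_command", "kwargs": {
  "motion": [
    {"dp": [0,0,0],"roll": 7},
    {"dp": [0,0,0],"roll": 7},
    {"dp": [0,0,0],"roll": 7},
    {"dp": [0,0,0],"roll": 7},
    {"dp": [0,0,0],"roll": 7},
    {"dp": [0,0,0],"roll": 7},
    {"dp": [0,0,0],"roll": 7},
    {"dp": [0,0,0],"roll": 7},
    {"dp": [0,0,0],"roll": 7},
    {"dp": [0,0,0],"roll": 7}
  ]
}}

```text
time: 14.38
tool_pos: [470.2, 185.5, 385.4]
orientation: [[-0.261, -0.965, -0.002], [-0.965, 0.261, -0.001], [0.002, 0.001, -1.0]]
ft_force: [0.5, -0.3, -1.2]
gripper_width: 21.2
grasp_force: 78.5
```

{"fn": "arm_command", "kwargs": {
  "motion": [
    {"dp": [0,0,0.01],"roll": 0},
    {"dp": [0,0,0.01],"roll": 0},
    {"dp": [0,0,0],"roll": 0},
    {"dp": [0,0,0],"roll": 0}
  ]
}}

```text
time: 14.72
tool_pos: [470.1, 185.7, 364.9]
orientation: [[-0.252, -0.968, -0.003], [-0.968, 0.252, -0.002], [0.003, 0.002, -1.0]]
ft_force: [1.0, 0.3, -1.0]
gripper_width: 21.1
grasp_force: 78.5
```

```bash
python3 -c "
from h import *
plan(470.4,186,267.5,-104.8)"
```

```text
tcp [470.1 185.7 364.9] yaw -104.6 dp(tool,mm) [-0.6 -0.4 97.4] roll 0.2 F [ 1.   0.3 -1. ] w 21.1 t 14.7167
```

{"fn": "arm_command", "kwargs": {
  "motion": [
    {"dp": [0,0,0.01],"roll": 0},
    {"dp": [0,0,0.012],"roll": 0},
    {"dp": [0,0,0.01],"roll": 0},
    {"dp": [0,0,0.008],"roll": 0},
    {"dp": [0,0,0.008],"roll": 0},
    {"dp": [0,0,0.008],"roll": 0},
    {"dp": [0,0,0.006],"roll": 0},
    {"dp": [0,0,0],"roll": 0}
  ]
}}

```text
time: 15.38
tool_pos: [470.0, 185.9, 302.9]
orientation: [[-0.255, -0.967, -0.002], [-0.967, 0.255, -0.001], [0.002, 0.002, -1.0]]
ft_force: [0.9, 0.5, -1.6]
gripper_width: 21.0
grasp_force: 78.5
```

{"fn": "arm_command", "kwargs": {
  "motion": [
    {"dp": [0,0,0.008],"roll": 0},
    {"dp": [0,0,0.008],"roll": 0},
    {"dp": [0,0,0.008],"roll": 0},
    {"dp": [0,0,0.005],"roll": 0},
    {"dp": [0,0,0.003],"roll": 0},
    {"dp": [0,0,0.0015],"roll": 0},
    {"dp": [0,0,0.001],"roll": 0},
    {"dp": [0,0,0],"roll": 0}
  ]
}}

```text
time: 16.05
tool_pos: [470.4, 186.1, 269.9]
orientation: [[-0.255, -0.967, 0.0], [-0.967, 0.255, 0.0], [-0.0, -0.0, -1.0]]
ft_force: [0.3, 0.0, -1.6]
gripper_width: 21.0
grasp_force: 78.5
```

{"fn": "arm_command", "kwargs": {
  "motion": [
    {"dp": [0,0,0.001],"roll": 0},
    {"dp": [0,0,0.0008],"roll": 0},
    {"dp": [0,0,0.0005],"roll": 0},
    {"dp": [0,0,0],"roll": 0},
    {"dp": [0,0,0],"roll": 0}
  ]
}}

```text
time: 16.47
tool_pos: [470.4, 186.1, 267.7]
orientation: [[-0.255, -0.967, 0.0], [-0.967, 0.255, 0.0], [-0.0, -0.0, -1.0]]
ft_force: [-0.7, 0.6, -0.7]
gripper_width: 20.9
grasp_force: 78.9
```

{"fn": "arm_command", "kwargs": {
  "motion": [
    {"dp": [0,0,0],"roll": 0},
    {"dp": [0,0,0],"roll": 0},
    {"dp": [0,0,0],"roll": 0},
    {"dp": [0,0,0],"roll": 0},
    {"dp": [0,0,0],"roll": 0},
    {"dp": [0,0,0],"roll": 0},
    {"dp": [0,0,0],"roll": 0},
    {"dp": [0,0,0],"roll": 0},
    {"dp": [0,0,0],"roll": 0},
    {"dp": [0,0,0],"roll": 0}
  ],
  "hand": 0.08
}}

```text
time: 17.3
tool_pos: [470.4, 186.1, 267.6]
orientation: [[-0.255, -0.967, 0.0], [-0.967, 0.255, 0.0], [-0.0, -0.0, -1.0]]
ft_force: [0.4, -0.3, -0.0]
gripper_width: 80.2
grasp_force: 0.0
```

{"fn": "arm_command", "kwargs": {
  "motion": [
    {"dp": [0,0,-0.01],"roll": 0},
    {"dp": [0,0,-0.02],"roll": 0},
    {"dp": [0,0,-0.025],"roll": 0},
    {"dp": [0,0,-0.025],"roll": 0},
    {"dp": [0,0,-0.025],"roll": 0},
    {"dp": [0,0,-0.025],"roll": 0},
    {"dp": [0,0,-0.015],"roll": 0},
    {"dp": [0,0,-0.01],"roll": 0},
    {"dp": [0,0,0],"roll": 0},
    {"dp": [0,0,0],"roll": 0}
  ]
}}

```text
time: 18.13
tool_pos: [470.2, 186.1, 422.4]
orientation: [[-0.255, -0.967, -0.0], [-0.967, 0.255, 0.001], [-0.0, 0.0, -1.0]]
ft_force: [0.9, -0.3, -0.4]
gripper_width: 80.1
grasp_force: 0.0
```

```bash
python3 -c "
from h import *
plan(470.4,186,267.5,-104.8)
p,d=imaging.camera('side'); cv2.imwrite('pics/s5.png',cv2.resize(p[110:300,180:330],None,fx=3,fy=3,interpolation=cv2.INTER_CUBIC))"
```

```text
tcp [470.2 186.1 422.4] yaw -104.8 dp(tool,mm) [ 1.000e-01 -3.000e-01  1.549e+02] roll 0.0 F [ 0.9 -0.3 -0.4] w 80.1 t 18.1333
```

View pics/s5.png

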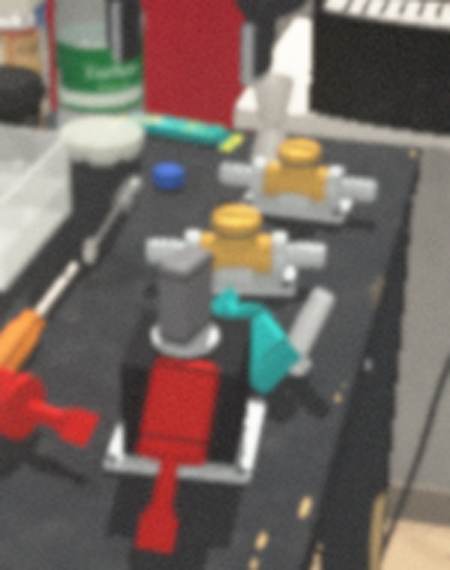

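The driver stands upright on its flange in the stand at crop (186,310). Both slots, at (300,150) and (236,217), are in line, and the gripper is clear.

```bash
python3 -c "
from cell import workorder
print(workorder.close_job())"
```

```text
the job is handed in; nothing more can be done
None
```

I turned the half-shut right-hand valve until its slot lay in line with the hose tails, stood the driver back in its stand, left the other valve untouched, and handed the job in at about 18 s; no verdict came back.

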